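Make up the left-hand and right-hand hanger kits

TASK

Make up the two instrument-hanger kits from the loose stock: in the squarish three-pocket tray put the left-hand hanger arm in the long pocket and the rosin cake and the small pale bridge blank in the two small pockets, one in each; in the narrow two-pocket tray put the right-hand hanger arm in the long pocket and the dark hardwood block in the small one. With its rib up and its long leg pointing away from you, the foot at the far end of a left-hand arm points left, that of a right-hand arm points right. Each thing ends lying flat on the floor of its pocket, same side up as it lies now, and released; leave the chunky pale spare block where it lies.

Things in the scene. Friction and masses are not known exactly. Their poses are not given: they have to be found in the camera images.
- left_hanger_rib (a point): Left-hand hanger arm, dark steel L, rib up: long leg 80 x 18 x 10 mm along x, at its +x end a foot 18 mm wide sticking out 26 mm to +y, with a round stud (top 20 mm up). Grip rib on the leg: 50 long (x), 10 wide (y), top 24 mm above the underside. Point: middle of the rib, 12 mm above the underside; z up. Middle of the 80 x 44 mm outline: 8 mm in +x, 13 mm in +y of the point.
- right_hanger_rib (a point): Right-hand hanger arm, dark steel L, rib up: long leg 80 x 18 x 10 mm along x, at its +x end a foot 18 mm wide sticking out 26 mm to -y, with a round stud (top 20 mm up). Grip rib on the leg: 50 long (x), 10 wide (y), top 24 mm above the underside. Point: middle of the rib, 12 mm above the underside; z up. Middle of the 80 x 44 mm outline: 8 mm in +x, 13 mm in -y of the point.
- rosin_mid (a point): Rosin cake in a card tray, 36 (x) x 52 (y) x 22 mm high: the tray is the lower 12 mm, the brown cake above it is 28 x 44 mm. The point is its centre, 11 mm above the underside; z up.
- bridge_mid (a point): Bridge blank, a small pale maple bar 14 (x) x 36 (y) x 10 mm high. The point is its centre, 5 mm above the underside; z up.
- dark_block_mid (a point): Dark brown hardwood block 18 (x) x 60 (y) x 15 mm high. The point is its centre, 7.5 mm above the underside; z up.
- pale_block_mid (a point): Chunky pale wood spare block 30 (x) x 34 (y) x 22 mm high, not part of any kit: leave it alone. The point is its centre, 11 mm above the underside.
- square_tray: Squarish light wood tray, 158 (x) x 142 (y) mm outside, three pockets. Long pocket: 72 (x) x 132 (y) mm, centre at x = -38, y = 0 mm in the tray's frame. Two small pockets: each 72 (x) x 64 (y) mm, centres at x = +38, y = +34 and y = -34 mm. Fixed. Pocket floors 26 mm and wall tops 34 mm above the bench; walls 4 to 5 mm thick. Origin: centre of underside, z up.
- narrow_tray: Narrow light wood tray, 210 (x) x 82 (y) mm outside, two pockets. Long pocket: 132 (x) x 72 (y) mm, centre at x = -34, y = 0 mm in the tray's frame. Small pocket: 64 (x) x 72 (y) mm, centre at x = +68, y = 0 mm. Fixed. Pocket floors 26 mm and wall tops 34 mm above the bench; walls 4 to 5 mm thick. Origin: centre of underside, z up.

How it is judged:
By the outcome, as a careful person would: the job done as asked, in the order asked, and still so for the second after the job is handed in, with the robot touching nothing.
It also fails if it takes over 112 s, if anything falls off the work surface, if the arm or the gripper's body presses on something with over 40 N, if the wrist force passes 120 N, or if a joint passes its speed limit or range.

ROBOT

A 6-joint arm with a two-finger parallel gripper is mounted at the origin on the work surface; the furniture and walls round the work are solid. World frame = base frame: x ahead of the robot, y to its left, z up, the work surface at z = 0. Lengths are in m, angles in degrees, forces in N, time in s.
With the tool pointing down it reaches from about 0.3 to 0.75 m from the base axis. Payload 8.5 kg.
Tool frame: the origin (TCP) lies midway between the tips of the shut fingers; the grasp point (between the pads) lies 19 mm behind it (env.grip_depth is the distance from the TCP to the grasp point, in m); y points along the fingers, x is the direction in which the jaws open and shut, and the axes are right-handed (so a half turn about y gives the same grasp; the last joint's range is limited). The gripper opens to 85 mm and grips with 20 to 120 N. Pads are 22 mm wide; open, the fingers measure 114 mm over their backs; the gripper's body (76 mm by 85 mm) begins 54 mm behind the grasp point. The pads swing forward as they close: fully open they stand 13 mm farther back than shut.
Start: joints at [-83.268, 21.807, 74.336, -0, 83.858, -12.336], TCP at [0.18, -0.52, 0.231] pointing down, gripper open.
Joint ranges: [-178.18, 178.18], [-50.72, 133.34], [12.68, 142.11], [-81.47, 261.47], [9.98, 163.14], [-165.26, 165.26]. Speed limits (degrees/s): [136.94, 136.94, 180, 180, 180, 180].

INTERFACE

Orientations are given as a 3x3 rotation matrix whose columns are the frame's x, y, z axes.
In Python, from rig import env gives the robot as it stands.
- The arm moves only by the shell command python3 -m inch 'ROWS' [FORCE]. ROWS is JSON, a list that holds one entry, the list of rows, each a list of 7 numbers: the gripper command: -1 is shut, 1 is fully open, values between are in proportion, then the shift along the world's x, y, z in cm, then the turn, a rotation vector about the world's x, y, z in degrees. In form: [[[grip, dx, dy, dz, rx, ry, rz], ...]]. A call has 1 to 20 rows; each row is the pose to reach, as a shift and turn from the pose commanded when the call began; what a row does not reach only later rows make up. A row lasts 1/8 s, in which the tool goes at most 62.5 mm and 10.7 degrees, less where a joint would pass 70% of its speed; a pose out of reach is approached as far as the arm can. A call with a gripper value outside its range is refused whole. The fingers move at their own pace and stop on an object; FORCE is the grip in N (left out, the last holds). Time passes only in rows, so rows that repeat a pose let the fingers close. It gives the time, the measured TCP pose, the force and the opening at its end, in the units of the state.
- env.observe(): the state, without advancing time (a new reading comes with each control period).
- env.get_image(name): name is "side" or "top" or "wrist"; returns a dict with "frame" (420x560x3 uint8, red, green, blue), "mtx" (3x3 intrinsics, pixels), "distortion" ([k1, k2, p1, p2, k3] as OpenCV has them; the pictures are not rectified), "rvec" (rotation vector, rad) and "tvec" (3), from world to camera coordinates, as OpenCV has them. Camera axes: x right, y down, z forward; pixel columns grow to the right and rows downward; lengths in m; the calibration is good to about 2 mm. A picture is of the moment at which its call begins. There is no depth.
- env.close_job(): hands the job in, once; it reports no verdict.
The state is a dict: "time_s": time; "q": joint angles; "qvel": joint speeds; "joint_efforts": joint torques, N m; "position": TCP position; "tool_rot": TCP orientation; "ft_force": force on the tool from outside, world axes, zero at the start; "wrist_torque": the same for the moment, N m; "grip_width": finger opening in m.
Only numpy, scipy, OpenCV 4.12 (cv2) and the standard library are available. Lean on these libraries where they do the work, as an engineer would, in place of code of your own. Each camera call takes 0.05 s, during which the arm holds its last target.

## Working session

There is one attempt and no reset: what is moved stays moved. The work goes in short steps, Python scripts to look and compute and a shell command to move; the robot and the scene stay as the last step left them, time stands still between calls to the robot, and variables do not carry over. Pictures are saved under pics/ and viewed, and the job is handed in when it is done.

```bash
ls; mkdir -p pics
python3 - <<'E'
from rig import env
import cv2
print(env.observe()); print(env.grip_depth)
for n in ["top","side","wrist"]:
    d=env.get_image(n); cv2.imwrite(f"pics/{n}0.png",d["frame"][:,:,::-1]); print(n,d["mtx"].tolist(),d["distortion"],d["rvec"],d["tvec"])
E
```

```text
pics
{'time_s': 0.0, 'q': array([-8.32683605e+01,  2.18401325e+01,  7.43849075e+01, -2.57421862e-05,
        8.38585981e+01, -1.23344410e+01]), 'qvel': array([ 0.02045732, -0.01500048,  0.01726746,  0.06111913,  0.01081405,
        0.02396106]), 'joint_efforts': array([ 2.69277851e-03, -4.48450220e+01, -2.31272507e+01, -3.41920600e-05,
        4.80515693e-03,  6.02845390e-06]), 'position': array([ 0.17963629, -0.51952265,  0.23071892]), 'tool_rot': array([[ 3.26658349e-01, -1.71555660e-04,  9.45142473e-01],
       [-9.45141412e-01,  1.44964575e-03,  3.26658245e-01],
       [-1.42616184e-03, -9.99998935e-01,  3.11394530e-04]]), 'ft_force': array([0.15132921, 0.00467469, 0.78916703]), 'wrist_torque': array([-0.02879123, -0.02753358,  0.05782611]), 'grip_width': 0.08554061858684289}
0.0187
top [[404.1584206915671, 0.0, 283.2756602494116], [0.0, 404.1584206915671, 209.91020231097087], [0.0, 0.0, 1.0]] [-0.12362406  0.          0.          0.          0.        ] [ 2.16087245 -2.17904533  0.05606144] [0.00983248 0.52069051 0.86037803]
side [[416.5756389459834, 0.0, 274.86460258000614], [0.0, 416.5756389459834, 213.6126695746413], [0.0, 0.0, 1.0]] [-0.12669373  0.          0.          0.          0.        ] [ 2.25481939 -0.06674229  0.00228424] [-0.50610478  0.07181818  0.86311265]
wrist [[297.56230043790845, 0.0, 281.9423230731703], [0.0, 297.56230043790845, 209.74002299251669], [0.0, 0.0, 1.0]] [-0.00639834  0.          0.          0.          0.        ] [-2.35168848  1.6764772   0.25483878] [-0.54962699 -0.03862552  0.38028398]
```

View pics/top0.png

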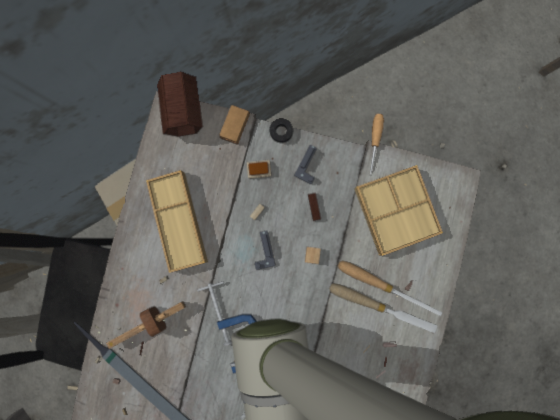

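View pics/side0.png

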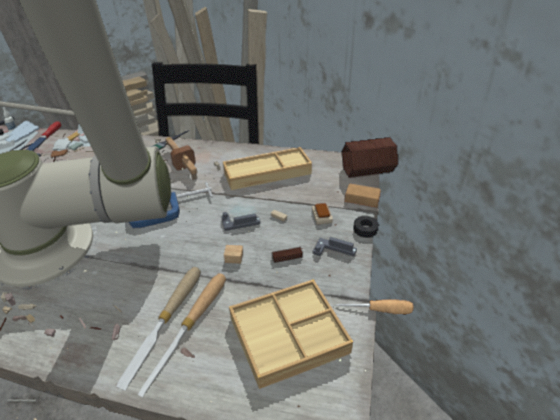

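View pics/wrist0.png

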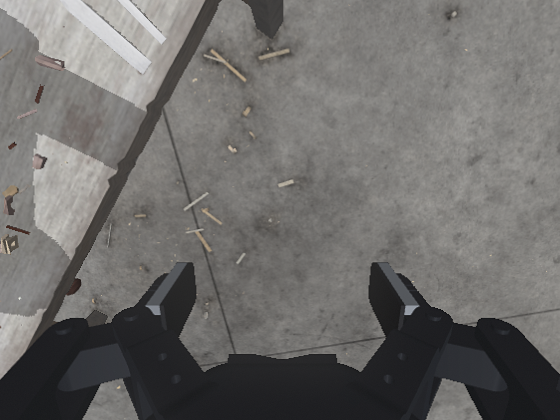

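```bash
cat > h.py <<'E'
import numpy as np, cv2
from scipy.spatial.transform import Rotation as R
from rig import env
def grab(n,save=None,crop=None,s=1):
    d=env.get_image(n)
    if save:
        im=d["frame"][:,:,::-1]
        if crop: x0,y0,x1,y1=crop; im=im[y0:y1,x0:x1]
        im=cv2.resize(im,None,fx=s,fy=s,interpolation=cv2.INTER_CUBIC); cv2.imwrite(f"pics/{save}.png",im)
    return d
def ray(d,px):
    p=cv2.undistortPoints(np.array(px,float).reshape(-1,1,2),d["mtx"],d["distortion"]).reshape(-1,2)
    Rm=cv2.Rodrigues(np.array(d["rvec"]))[0]; c=-Rm.T@np.array(d["tvec"]).ravel()
    v=np.c_[p,np.ones(len(p))]@Rm
    return c,v
def unproj(d,px,z):
    c,v=ray(d,px); t=(np.array(z)-c[2])/v[:,2]
    return c+v*t[:,None]
def proj(d,P):
    return cv2.projectPoints(np.array(P,float).reshape(-1,1,3),np.array(d["rvec"]),np.array(d["tvec"]),d["mtx"],d["distortion"])[0].reshape(-1,2)
E
python3 - <<'E'
from h import *
d=grab("top","t1",(230,110,350,280),3.5)
grab("top","t2",(140,80,290,280),3)
d=grab("top","t3",(340,150,450,270),5)
print(unproj(d,[[0,0],[560,0],[280,210],[175,222],[398,212],[308,164],[265,250]],[0]*7).round(3))
print(proj(d,[[.4,0,0],[.5,0,0],[.4,.1,0]]))
E
```

```text
[[ 1.102  0.772  0.   ]
 [ 1.061 -0.715  0.   ]
 [ 0.522  0.013  0.   ]
 [ 0.497  0.251  0.   ]
 [ 0.515 -0.25   0.   ]
 [ 0.625 -0.05   0.   ]
 [ 0.434  0.047  0.   ]]
[[286.38724286 265.06046227]
 [286.03532015 219.88534023]
 [241.331      265.25234222]]
```

View pics/t1.png

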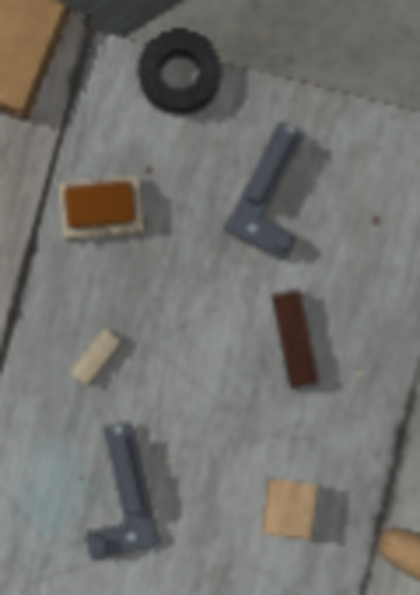

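View pics/t2.png

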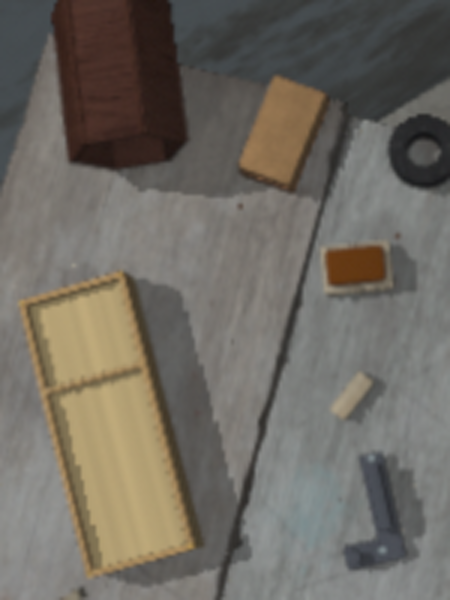

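View pics/t3.png

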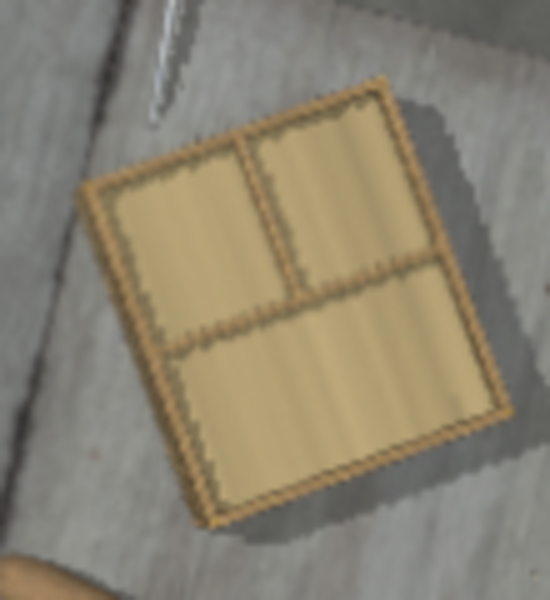

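```bash
python3 - <<'E'
from h import *
d=env.get_image("wrist"); o=env.observe(); T=np.array(o["tool_rot"])
Rm=cv2.Rodrigues(np.array(d["rvec"]))[0]; c=-Rm.T@np.array(d["tvec"]).ravel()
print("cam in tool frame",T.T@(c-o["position"]),"axes in tool\n",(T.T@Rm.T).round(3))
E
python3 -m inch '[[[1,5,5,2,0,0,0],[1,10,10,2,0,0,13],[1,15,15,2,0,0,24],[1,19,19,2,0,0,35],[1,24,24,2,0,0,46],[1,28,28,2,0,0,56],[1,32,32,2,0,0,67],[1,36,36,2,0,0,78],[1,40,42,2,0,0,89],[1,44,47,2,0,0,100],[1,44,47,2,0,0,111],[1,44,47,2,0,0,122],[1,44,47,2,0,0,136],[1,44,47,2,0,0,136],[1,44,47,2,0,0,136],[1,44,47,2,0,0,136]]]' 60
```

```text
cam in tool frame [ 0.00044484 -0.1429368   0.07468025] axes in tool
 [[ 1.    -0.001 -0.001]
 [ 0.001 -0.295  0.955]
 [-0.001 -0.955 -0.295]]
time_s: 2.35
position: [0.6197, -0.0498, 0.2513]
tool_rot: [[0.424, -0.0, -0.906], [0.906, 0.0, 0.424], [-0.0, -1.0, 0.0]]
ft_force: [-0.1, 0.1, 0.7]
grip_width: 0.0854
```

Run:
```python
from h import *
import pickle
d=grab("wrist","w1",None,1.4); pickle.dump(d,open("w1.pkl","wb"))
d=grab("top","t4",(140,80,440,290),2.6); pickle.dump(d,open("t4.pkl","wb"))
```

```text
(no output)
```

View pics/w1.png

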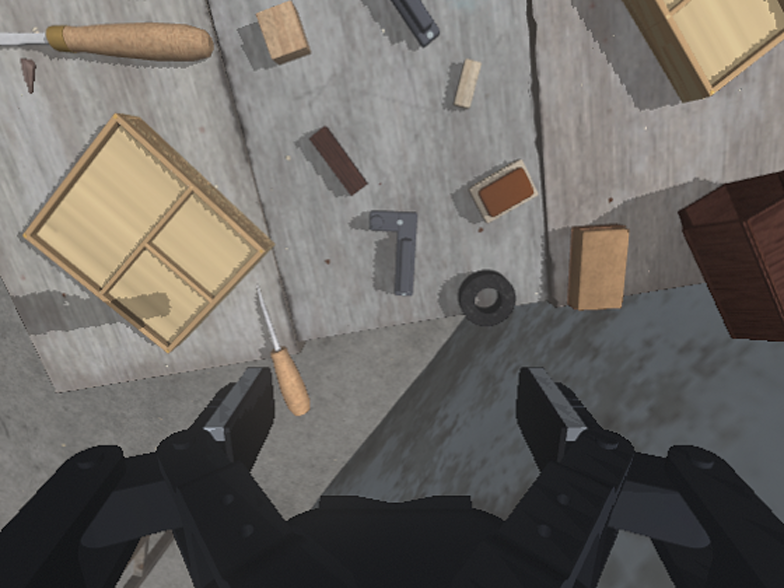

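Run:
```python
import pickle,cv2
d=pickle.load(open("w1.pkl","rb")); im=d["frame"][:,:,::-1]
def c(n,x0,y0,x1,y1,s): cv2.imwrite(f"pics/{n}.png",cv2.resize(im[y0:y1,x0:x1],None,fx=s,fy=s,interpolation=cv2.INTER_CUBIC))
c("wa",200,80,400,220,4); c("wb",10,70,210,260,3)
```

```text
(no output)
```

View pics/wa.png

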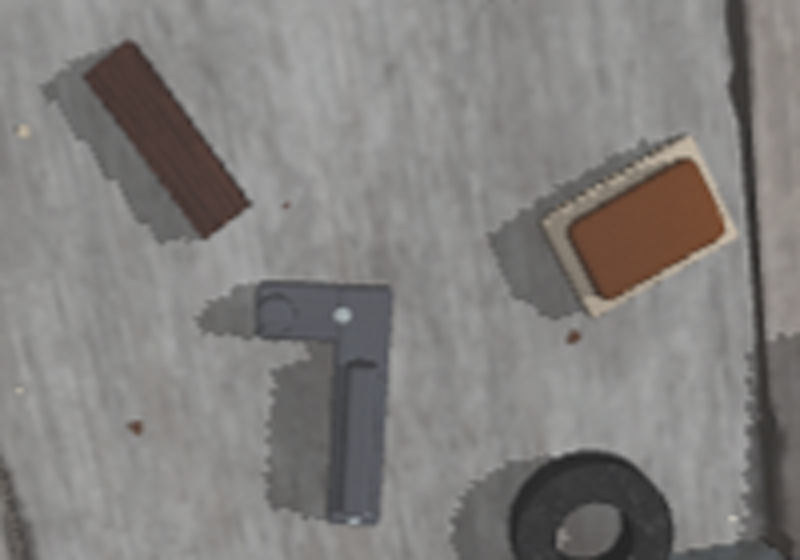

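View pics/wb.png

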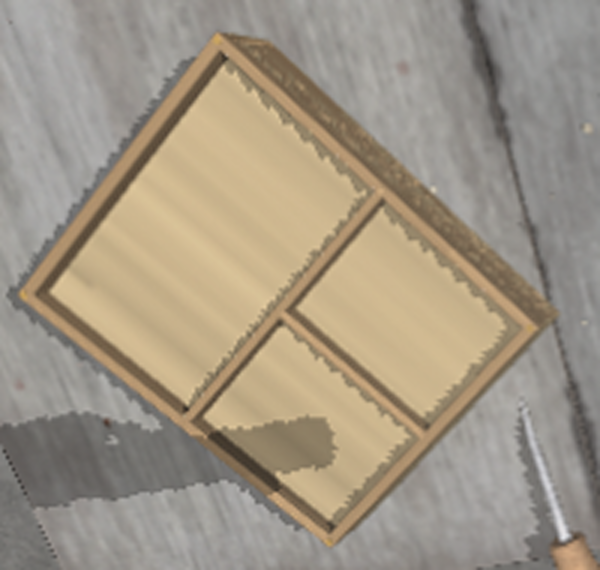

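```bash
cat >> h.py <<'E'
from scipy.optimize import least_squares
def fit(obs,x0):
    """obs: list of (d, px Nx2, model Nx3 (m, z above bench))"""
    def f(p):
        Rz=R.from_euler('z',p[2]).as_matrix(); r=[]
        for d,px,M in obs: r.append((proj(d,np.array(M)@Rz.T+[p[0],p[1],0])-px).ravel())
        return np.concatenate(r)
    s=least_squares(f,[x0[0],x0[1],np.radians(x0[2])]); 
    return np.r_[s.x[:2],np.degrees(s.x[2])].round(4),f(s.x).reshape(-1,2).round(1)
E
python3 - <<'E'
from h import *
import pickle
w=pickle.load(open("w1.pkl","rb")); t=pickle.load(open("t4.pkl","rb"))
cv=lambda P,x,y,s:(np.array(P,float)+.5)/s-.5+[x,y]
wa=lambda P:cv(P,200,80,4); wb=lambda P:cv(P,10,70,3); t1=lambda P:cv(P,230,110,3.5); t2=lambda P:cv(P,140,80,3); t3=lambda P:cv(P,340,150,5)
w1=lambda P:cv(P,0,0,1.4)
M=lambda a:np.array(a)/1000.
def show(n,*a):
    p,r=fit(*a); print(n,p,r.tolist())
L=M([[48,-9,10],[48,35,10],[-32,-9,10],[25,5,24],[25,-5,24],[30,9,10]]); Lp=[[390,287],[260,284],[378,524],[352,363],[376,362],[333,343]]
show("left",[(w,wa(Lp),L)],[.625,-.05,155])
b=lambda x,y,z:M([[x/2,y/2,z],[x/2,-y/2,z],[-x/2,-y/2,z],[-x/2,y/2,z]])
# image-cyclic orders
show("rosin w",[(w,wa([[685,136],[543,215],[595,316],[735,238]][::1]),b(36,52,12)[[2,1,0,3]]*1)],[.61,.05,0])
for k in range(4):
  pass
show("rosin t",[(t,t1([[60,184],[138,178],[143,230],[65,238]]),b(36,52,12))],[.61,.05,0])
show("dark t",[(t,t1([[273,293],[299,291],[317,383],[291,388]]),M([[9,30,15],[-9,30,15]])[[0,1]].tolist() and M([[9,30,15],[9,-30,15],[-9,-30,15],[-9,30,15]])[[3,0,1,2]])],[.53,-.06,90])
for n,tr in(("square",None),):
  Wp=wb([[220,38],[530,329],[330,543],[22,295]]); Wm=M([[-79,71,34],[79,71,34],[79,-71,34],[-79,-71,34]])
  Tp=t3([[83,187],[385,78],[512,412],[205,525]]); Tm=M([[79,71,34],[79,-71,34],[-79,-71,34],[-79,71,34]])
  show("sq w",[(w,Wp,Wm)],[.515,-.25,20]); show("sq t",[(t,Tp,Tm)],[.515,-.25,20])
Np=t2([[22,302],[124,272],[200,547],[90,575]])
show("narrow t",[(t,Np,M([[105,41,34],[105,-41,34],[-105,-41,34],[-105,41,34]]))],[.5,.25,15])
E
```

```text
left [ 6.348000e-01 -4.720000e-02  1.525687e+02] [[0.8, -0.1], [-1.2, -0.8], [0.5, 0.5], [-1.3, 0.2], [0.7, 0.8], [0.4, -0.6]]
rosin w [ 6.12400e-01  6.02000e-02 -8.37704e+01] [[-7.7, -3.5], [1.8, -7.4], [8.0, 3.4], [-1.6, 8.0]]
rosin t [0.6133 0.0598 4.684 ] [[-0.4, -0.1], [0.5, -0.6], [0.5, 0.4], [-0.5, 0.3]]
dark t [ 5.2830e-01 -6.1600e-02 -8.0123e+01] [[-0.3, 0.4], [0.4, -0.5], [0.3, 0.0], [-0.4, 0.1]]
sq w [ 0.5168 -0.2452 19.0231] [[-0.8, -2.1], [3.0, 0.5], [-0.1, 2.5], [-2.0, 0.3]]
sq t [ 0.5183 -0.2443 19.0569] [[-0.5, -1.0], [-0.2, -0.7], [0.1, 0.9], [0.6, 0.8]]
narrow t [ 0.4987  0.2395 15.5297] [[-0.6, -0.4], [0.4, -0.9], [-0.3, 0.2], [0.4, 1.0]]
```

```bash
python3 -m inch '[[[0,1.5,0.3,-5,0,0,-2.3],[0,1.5,0.3,-10,0,0,-2.3],[0,1.5,0.3,-15,0,0,-2.3],[0,1.5,0.3,-18,0,0,-2.3],[0,1.5,0.3,-18,0,0,-2.3],[0,1.5,0.3,-18,0,0,-2.3]]]' 60
python3 - <<'E'
from h import *
grab("wrist","w2",None,1.4)
E
```

```text
time_s: 3.2
position: [0.6355, -0.047, 0.0729]
tool_rot: [[0.458, 0.002, -0.889], [0.889, -0.001, 0.458], [0.001, -1.0, -0.002]]
ft_force: [-0.9, 0.1, 0.5]
grip_width: 0.0429
```

View pics/w2.png

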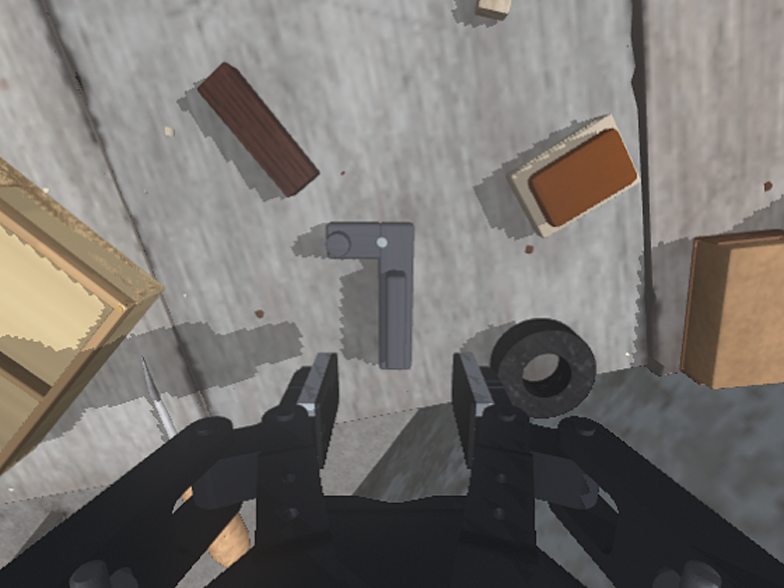

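```bash
python3 -m inch '[[[-0.2,0,0,-3,0,0,0],[-0.4,0,0,-5,0,0,0],[-0.4,0,0,-5.8,0,0,0],[-0.4,0,0,-5.8,0,0,0]]]' 60;python3 -m inch '[[[-1,0,0,0,0,0,0],[-1,0,0,0,0,0,0],[-1,0,0,0,0,0,0],[-1,0,0,0,0,0,0],[-1,0,0,0,0,0,0]]]' 60
```

```text
time_s: 3.75
position: [0.6351, -0.0469, 0.0141]
tool_rot: [[0.458, 0.001, -0.889], [0.889, -0.0, 0.458], [0.0, -1.0, -0.001]]
ft_force: [0.5, -0.1, 0.2]
grip_width: 0.0254
time_s: 4.38
position: [0.6354, -0.047, 0.0148]
tool_rot: [[0.458, 0.003, -0.889], [0.889, -0.001, 0.458], [0.001, -1.0, -0.003]]
ft_force: [-0.4, 0.2, 6.7]
grip_width: 0.0081
```

Run:
```python
from h import *
def tr(t,x,y,yaw):
    R2=R.from_euler('z',t[2],degrees=True).as_matrix(); return np.r_[t[:2]+(R2@[x,y,0])[:2]/1000, t[2]+yaw].round(4)
sq=np.array([.5175,-.2447,19.04]); na=np.array([.4987,.2395,15.53])
# left: outline centre at pocket centre; arm yaw tray+90
for ny,sgn,t,px,py,yw in(("left",13,sq,-38,0,90),("right",-13,na,-34,0,180),("right0",-13,na,-34,0,0)):
    a=np.radians(yw); off=np.array([[np.cos(a),-np.sin(a)],[np.sin(a),np.cos(a)]])@[8,sgn]
    print(ny,tr(t,px-off[0],py-off[1],yw))
print("small+",tr(sq,38,34,0),"small-",tr(sq,38,-34,0),"nar small",tr(na,68,0,0))
```

```text
left [  0.4965  -0.2604 109.04  ]
right [  0.4771   0.22   195.53  ]
right0 [ 0.4548  0.2408 15.53  ]
small+ [ 0.5423 -0.2002 19.04  ] small- [ 0.5645 -0.2644 19.04  ] nar small [ 0.5642  0.2577 15.53  ]
```

```bash
python3 -m inch '[[[-1,0,0,2,0,0,0],[-1,0,0,6,0,0,0],[-1,0,0,11,0,0,0],[-1,-3,-4.5,11,0,0,-10],[-1,-6.5,-9.5,11,0,0,-20],[-1,-10,-15,11,0,0,-30],[-1,-13.9,-21.3,11,0,0,-40],[-1,-13.9,-21.3,11,0,0,-43.5],[-1,-13.9,-21.3,11,0,0,-43.5],[-1,-13.9,-21.3,9,0,0,-43.5],[-1,-13.9,-21.3,9,0,0,-43.5]]]' 60
python3 - <<'E'
from h import *
grab("wrist","w3",None,1.4)
E
```

```text
time_s: 5.75
position: [0.496, -0.258, 0.1024]
tool_rot: [[0.943, -0.002, -0.333], [0.333, 0.002, 0.943], [-0.001, -1.0, 0.002]]
ft_force: [0.3, -0.4, 1.1]
grip_width: 0.0081
```

View pics/w3.png

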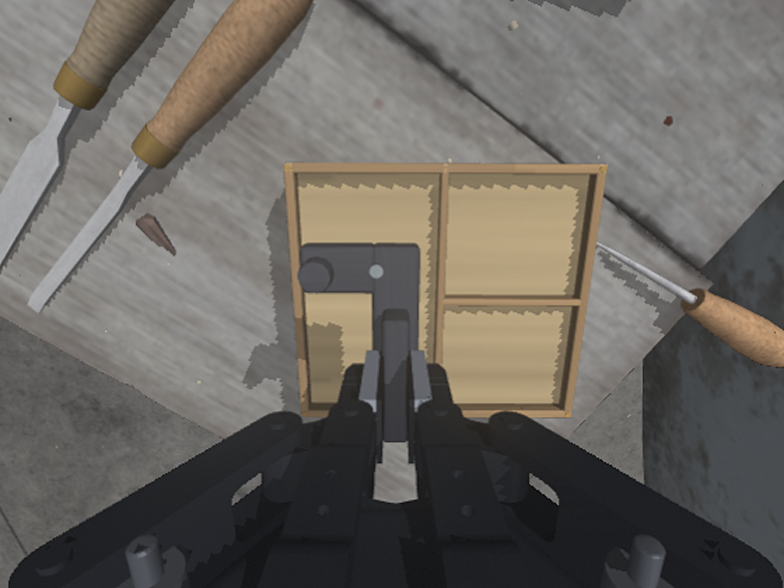

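```bash
python3 -m inch '[[[-1,0,0,-3,0,0,0],[-1,0,0,-5,0,0,0],[-1,0,0,-5.7,0,0,0],[-1,0,0,-6,0,0,0],[-1,0,0,-6,0,0,0]]]' 60
```

```text
time_s: 6.42
position: [0.4961, -0.2599, 0.044]
tool_rot: [[0.944, 0.001, -0.33], [0.33, -0.001, 0.944], [0.001, -1.0, -0.001]]
ft_force: [0.2, -0.5, -1.2]
grip_width: 0.0081
```

```bash
python3 -m inch '[[[-1,0,0,-0.2,0,0,0],[-1,0,0,-0.25,0,0,0],[-1,0,0,-0.25,0,0,0]]]' 60; python3 -m inch '[[[-0.5,0,0,0,0,0,0],[-0.5,0,0,0,0,0,0],[-0.5,0,0,0,0,0,0],[-0.3,0,0,3,0,0,0],[0,0,0,8,0,0,0],[0,0,0,14,0,0,0],[0,0,0,14,0,0,0]]]'
python3 - <<'E'
from h import *
grab("wrist","w4",None,1.4)
E
```

```text
time_s: 6.8
position: [0.4957, -0.2599, 0.041]
tool_rot: [[0.944, 0.0, -0.33], [0.33, -0.0, 0.944], [0.0, -1.0, -0.0]]
ft_force: [-0.1, 0.1, -0.7]
grip_width: 0.0079
time_s: 7.68
position: [0.4971, -0.2609, 0.1854]
tool_rot: [[0.944, 0.007, -0.33], [0.33, -0.006, 0.944], [0.005, -1.0, -0.008]]
ft_force: [0.5, -0.2, -0.5]
grip_width: 0.0427
```

View pics/w4.png

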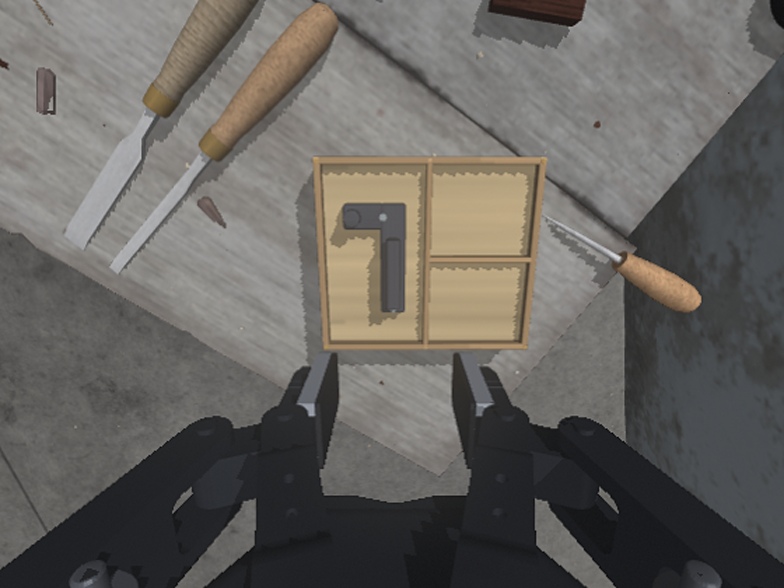

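```bash
python3 -m inch '[[[0.2,2,5.5,0,0,0,-5],[0.2,4.2,11.5,0,0,0,-10],[0.2,6.4,17.5,0,0,0,-14.6],[0.2,8.5,23,0,0,0,-14.6],[0.2,10.5,28.5,-3,0,0,-14.6],[0.2,11.7,32,-6,0,0,-14.6],[0.2,11.7,32,-8,0,0,-14.6],[0.2,11.7,32,-8,0,0,-14.6],[0.2,11.7,32,-8,0,0,-14.6]]]' 50
python3 - <<'E'
from h import *
import pickle
d=grab("wrist","w5",None,1.4);pickle.dump(d,open("w5.pkl","wb"))
E
```

```text
time_s: 8.85
position: [0.6128, 0.0597, 0.1011]
tool_rot: [[0.997, 0.0, -0.081], [0.081, -0.0, 0.997], [0.0, -1.0, -0.0]]
ft_force: [-0.7, 0.8, 0.8]
grip_width: 0.0513
```

View pics/w5.png

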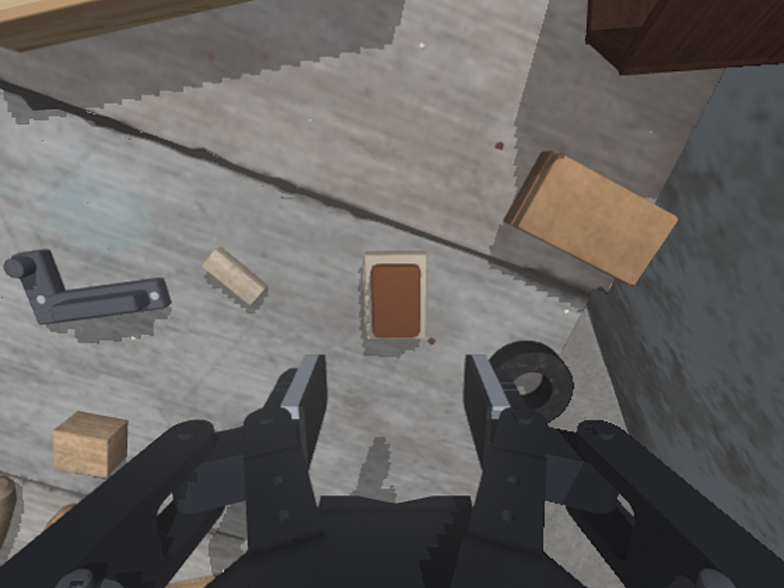

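```bash
python3 -m inch '[[[0.1,0,0,-4,0,0,0],[0,0,0,-7,0,0,0],[0,0,0,-8.5,0,0,0],[0,0,0,-8.9,0,0,0],[0,0,0,-8.9,0,0,0]]]' 50;python3 -m inch '[[[-1,0,0,0,0,0,0],[-1,0,0,0,0,0,0],[-1,0,0,0,0,0,0],[-1,0,0,0,0,0,0],[-1,0,0,0,0,0,0]]]' 50
python3 - <<'E'
from h import *
import pickle
d=grab("side","s5",(180,130,420,310),3.3)
w=pickle.load(open("w5.pkl","rb"))
M=lambda a:np.array(a)/1000.
P=(np.array([[222,248],[267,288],[250,305],[203,265]])+.5)/1.4-.5
# right-down end is -y end ... yaw 48: x dir = (0.67,.74)
print(fit([(w,P,M([[7,18,10],[7,-18,10],[-7,-18,10],[-7,18,10]]))],[.53,.06,48]))
E
```

```text
time_s: 9.52
position: [0.6132, 0.06, 0.0128]
tool_rot: [[0.997, 0.002, -0.081], [0.081, -0.0, 0.997], [0.002, -1.0, -0.0]]
ft_force: [0.3, 0.1, -0.2]
grip_width: 0.0428
time_s: 10.15
position: [0.6134, 0.0601, 0.0132]
tool_rot: [[0.997, 0.003, -0.081], [0.081, -0.0, 0.997], [0.003, -1.0, -0.001]]
ft_force: [-0.6, -0.5, 6.1]
grip_width: 0.0264
(array([ 0.519 ,  0.0651, 48.8253]), array([[-2.1, -0.9],
       [ 0.2,  1.5],
       [ 1.3,  0.6],
       [ 0.6, -1.1]]))
```

View pics/s5.png

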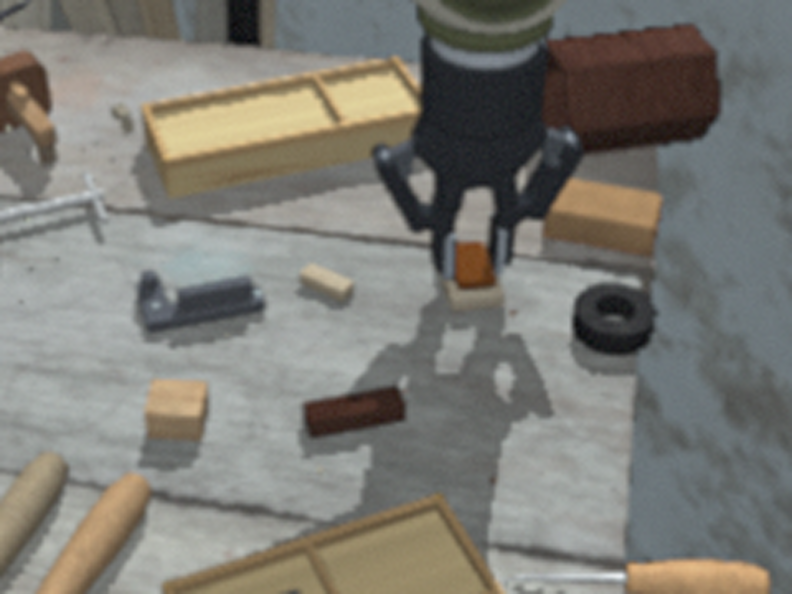

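```bash
python3 -m inch '[[[-1,0,0,2,0,0,0],[-1,0,0,6,0,0,0],[-1,0,0,11,0,0,0],[-1,-1,-5,11,0,0,-10],[-1,-1.6,-10.5,11,0,0,-20],[-1,-2.5,-16,11,0,0,-30],[-1,-3.3,-21.5,11,0,0,-40],[-1,-4,-27,11,0,0,-50],[-1,-4.9,-32.4,11,0,0,-60],[-1,-4.9,-32.4,11,0,0,-70],[-1,-4.9,-32.4,10,0,0,-75.7],[-1,-4.9,-32.4,8,0,0,-75.7],[-1,-4.9,-32.4,7,0,0,-75.7],[-1,-4.9,-32.4,7,0,0,-75.7]]]' 50
python3 - <<'E'
from h import *
grab("wrist","w6",None,1.4)
E
```

```text
time_s: 11.95
position: [0.5635, -0.2636, 0.0815]
tool_rot: [[0.325, -0.001, 0.946], [-0.946, 0.001, 0.325], [-0.001, -1.0, -0.001]]
ft_force: [-0.5, 0.3, 0.2]
grip_width: 0.0266
```

View pics/w6.png

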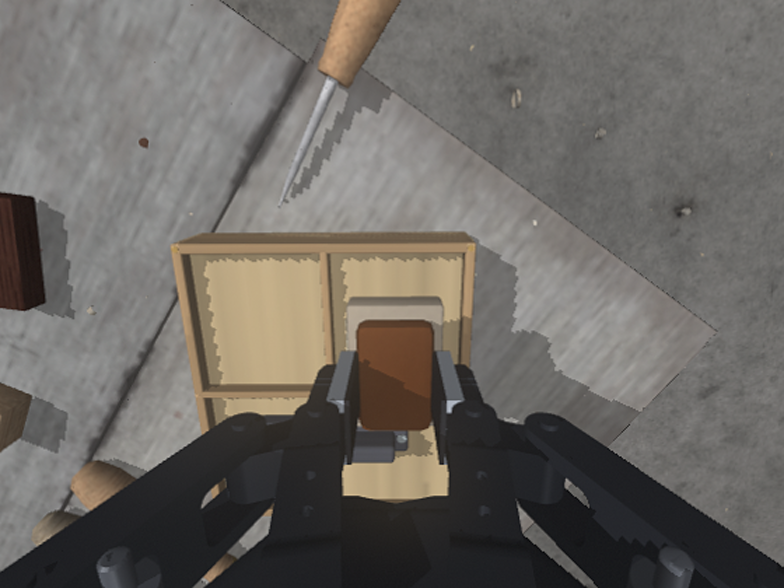

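```bash
python3 -m inch '[[[-1,0,0,-2,0,0,0],[-1,0,0,-3.5,0,0,0],[-1,0,0,-4,0,0,0],[-1,0,0,-4.1,0,0,0],[-1,0,0,-4.1,0,0,0],[-1,0,0,-4.1,0,0,0]]]' 50
```

```text
time_s: 12.75
position: [0.5639, -0.264, 0.0413]
tool_rot: [[0.325, 0.001, 0.946], [-0.946, -0.001, 0.325], [0.001, -1.0, 0.001]]
ft_force: [-0.4, 1.1, -0.6]
grip_width: 0.0264
```

```bash
python3 -m inch '[[[-1,0,0,-0.15,0,0,0],[-1,0,0,-0.15,0,0,0],[-0.1,0,0,-0.15,0,0,0],[-0.1,0,0,-0.15,0,0,0],[-0.1,0,0,-0.15,0,0,0],[-0.1,0,0,3,0,0,0],[-0.1,0,0,8,0,0,0],[-0.1,0,0,13,0,0,0],[-0.1,0,0,13,0,0,0]]]'
python3 - <<'E'
from h import *
grab("wrist","w7",None,1.4)
E
```

```text
time_s: 13.88
position: [0.5649, -0.2646, 0.1751]
tool_rot: [[0.325, 0.007, 0.946], [-0.946, -0.005, 0.325], [0.007, -1.0, 0.005]]
ft_force: [-1.0, -0.5, -0.4]
grip_width: 0.0386
```

View pics/w7.png

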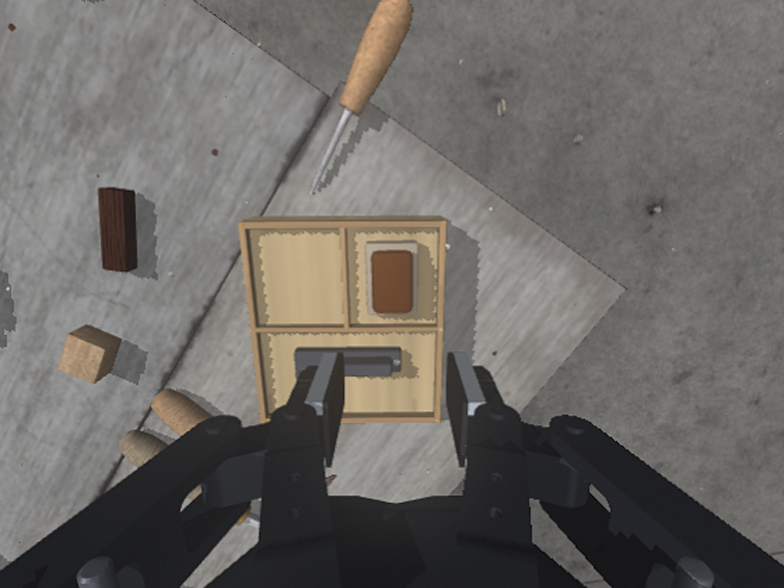

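```bash
python3 -m inch '[[[-0.3,-0.5,5,0,0,0,11],[-0.3,-1,10,0,0,0,22],[-0.3,-1.5,15,0,0,0,33],[-0.3,-2,20,0,0,0,44],[-0.3,-2.5,25,0,0,0,55],[-0.3,-3.5,29,0,0,0,66],[-0.3,-4.5,32.9,0,0,0,77],[-0.3,-4.5,32.9,0,0,0,88],[-0.3,-4.5,32.9,-4,0,0,99],[-0.3,-4.5,32.9,-8,0,0,110],[-0.3,-4.5,32.9,-9,0,0,119.8],[-0.3,-4.5,32.9,-9,0,0,119.8],[-0.3,-4.5,32.9,-9,0,0,119.8],[-0.3,-4.5,32.9,-9,0,0,119.8]]]' 50
python3 - <<'E'
from h import *
import pickle
d=grab("wrist","w8",None,1.4); pickle.dump(d,open("w8.pkl","wb"))
E
```

```text
time_s: 15.68
position: [0.5189, 0.0652, 0.0813]
tool_rot: [[0.661, 0.001, -0.751], [0.751, -0.0, 0.661], [0.001, -1.0, -0.001]]
ft_force: [-0.5, -0.2, -0.4]
grip_width: 0.0302
```

View pics/w8.png

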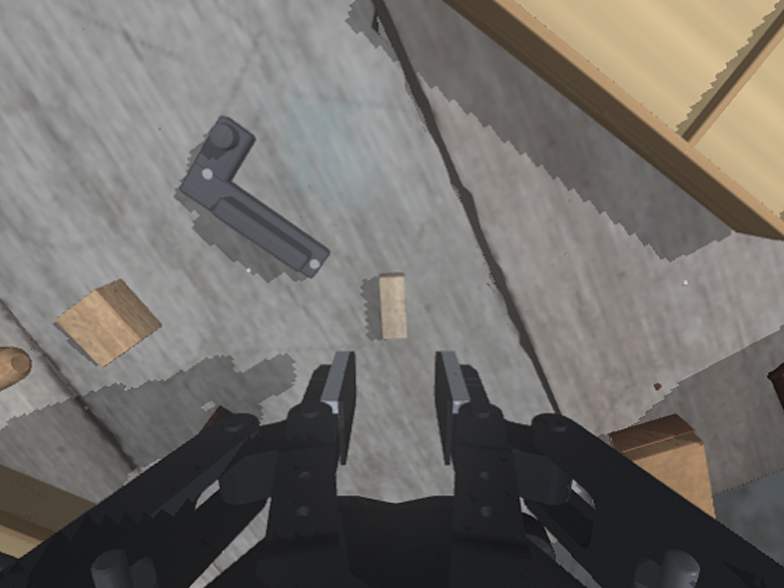

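Run:
```python
from h import *
import pickle
w=pickle.load(open("w8.pkl","rb"))
M=lambda a:np.array(a)/1000.
s=lambda P:(np.array(P)+.5)/1.4-.5
print(fit([(w,s([[403,277],[407,337],[382,339],[379,279]]),M([[7,18,10],[7,-18,10],[-7,-18,10],[-7,18,10]]))],[.519,.065,48]))
print(fit([(w,s([[181,193],[220,117],[255,138],[229,182],[329,249],[308,277]]),M([[48,9,10],[48,-35,10],[30,-35,10],[30,-9,10],[-32,-9,10],[-32,9,10]]))],[.44,.05,190]))
```

```text
(array([ 0.5172,  0.0642, 51.8751]), array([[ 0.7, -0.6],
       [ 0.2,  1.1],
       [ 0.1,  0.7],
       [-1. , -1. ]]))
(array([4.439000e-01, 4.440000e-02, 1.932157e+02]), array([[-2.2, -1.3],
       [-0.1, -2.4],
       [-1.5, -0.8],
       [-1.5,  0.2],
       [ 1.9,  3. ],
       [ 3.8,  2.4]]))
```

```bash
python3 -m inch '[[[-0.35,-0.15,-0.1,-3,0,0,2.5],[-0.35,-0.15,-0.1,-6,0,0,2.5],[-0.35,-0.15,-0.1,-7.2,0,0,2.5],[-0.35,-0.15,-0.1,-7.6,0,0,2.5],[-0.35,-0.15,-0.1,-7.6,0,0,2.5]]]' 40;python3 -m inch '[[[-1,0,0,0,0,0,0],[-1,0,0,0,0,0,0],[-1,0,0,0,0,0,0],[-1,0,0,0,0,0,0]]]' 40;  python3 -m inch '[[[-1,0,0,2,0,0,0],[-1,0,0,6,0,0,0],[-1,0,0,10,0,0,0],[-1,0,0,10,0,0,0]]]' 40
python3 - <<'E'
from h import *
import pickle
d=grab("wrist","w9",None,1.4); pickle.dump(d,open("w9.pkl","wb"))
E
```

```text
time_s: 16.35
position: [0.5176, 0.0642, 0.0054]
tool_rot: [[0.626, 0.001, -0.78], [0.78, -0.0, 0.626], [0.001, -1.0, -0.001]]
ft_force: [0.3, 0.2, 0.4]
grip_width: 0.0277
time_s: 16.85
position: [0.5176, 0.0642, 0.0058]
tool_rot: [[0.626, 0.002, -0.78], [0.78, -0.0, 0.626], [0.001, -1.0, -0.002]]
ft_force: [-0.9, -0.4, 6.4]
grip_width: 0.0119
time_s: 17.35
position: [0.5185, 0.0641, 0.1077]
tool_rot: [[0.626, 0.006, -0.78], [0.78, -0.001, 0.626], [0.003, -1.0, -0.005]]
ft_force: [0.3, -1.0, -1.0]
grip_width: 0.012
```

View pics/w9.png

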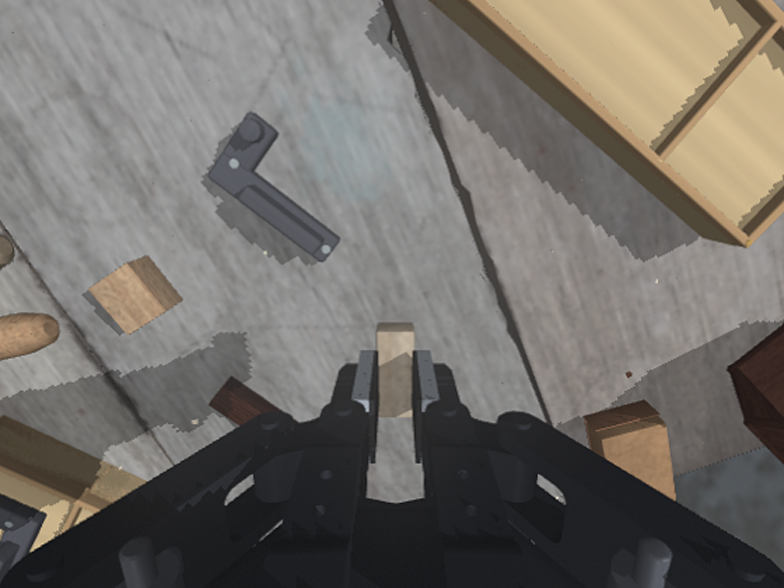

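```bash
python3 -m inch '[[[-1,0.5,-5,0,0,0,-10],[-1,1,-10,0,0,0,-20],[-1,1.5,-15.5,0,0,0,-30],[-1,2,-21,0,0,0,-32.2],[-1,2.5,-26.4,0,0,0,-32.2],[-1,2.5,-26.4,-3,0,0,-32.2],[-1,2.5,-26.4,-5,0,0,-32.2],[-1,2.5,-26.4,-6.5,0,0,-32.2],[-1,2.5,-26.4,-7,0,0,-32.2],[-1,2.5,-26.4,-7,0,0,-32.2],[-1,2.5,-26.4,-7,0,0,-32.2]]]' 40
python3 - <<'E'
from h import *
import pickle
d=grab("wrist","w10",None,1.4)
E
```

```text
time_s: 18.77
position: [0.5425, -0.1999, 0.0355]
tool_rot: [[0.945, 0.001, -0.327], [0.327, -0.001, 0.945], [0.001, -1.0, -0.001]]
ft_force: [0.1, 0.1, -0.2]
grip_width: 0.0121
```

View pics/w10.png

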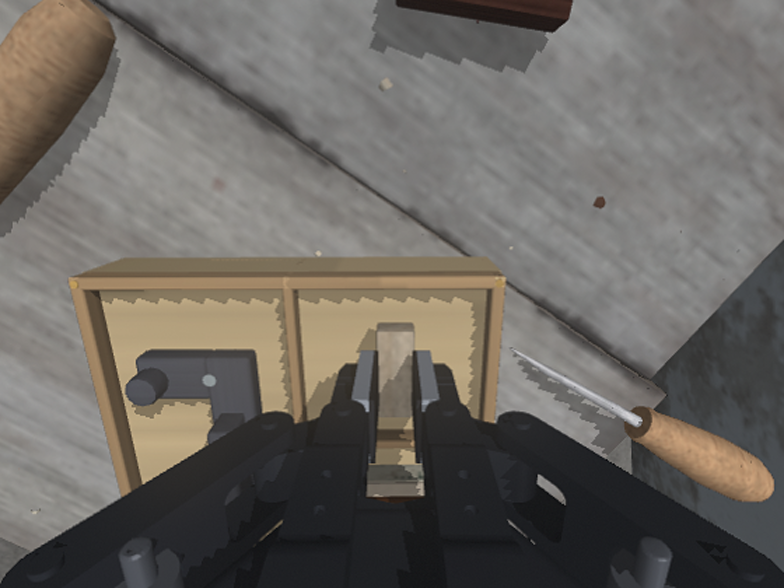

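```bash
python3 -m inch '[[[-1,0,0,-0.2,0,0,0],[-1,0,0,-0.3,0,0,0],[-1,0,0,-0.3,0,0,0]]]' 40;python3 -m inch '[[[-0.5,0,0,0,0,0,0],[-0.5,0,0,0,0,0,0],[-0.5,0,0,2,0,0,0],[-0.5,0,0,6,0,0,0],[-0.5,0,0,12,0,0,0],[-0.5,0,0,15,0,0,0],[-0.5,0,0,15,0,0,0]]]' 40
python3 - <<'E'
from h import *
import pickle
d=grab("wrist","w11",None,1.4)
E
```

```text
time_s: 19.2
position: [0.5422, -0.1998, 0.0319]
tool_rot: [[0.945, 0.0, -0.327], [0.327, -0.0, 0.945], [0.0, -1.0, -0.0]]
ft_force: [0.1, -0.3, -0.1]
grip_width: 0.0123
time_s: 20.08
position: [0.5429, -0.2002, 0.1842]
tool_rot: [[0.945, 0.004, -0.327], [0.327, -0.003, 0.945], [0.003, -1.0, -0.004]]
ft_force: [0.1, 0.3, -0.2]
grip_width: 0.0216
```

View pics/w11.png

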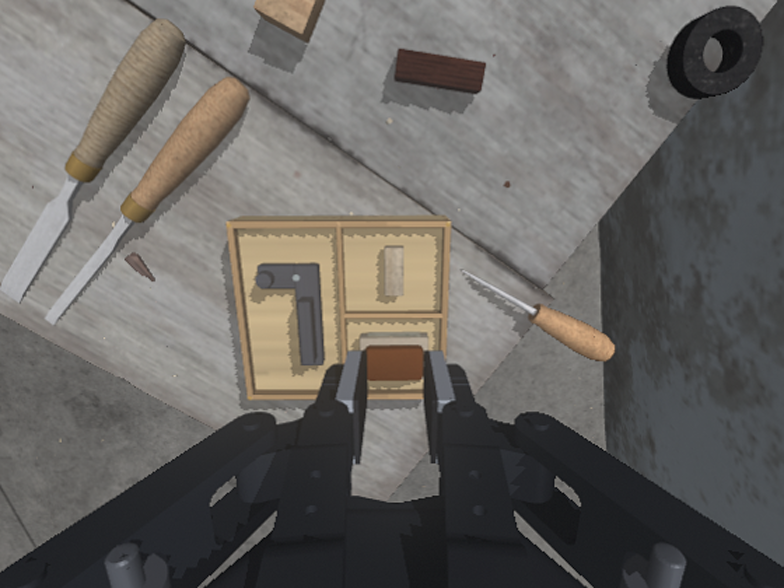

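```bash
python3 -m inch '[[[-0.2,-2,5,0,0,0,10],[-0.2,-4,10,0,0,0,20],[-0.2,-6,15,0,0,0,31],[-0.2,-8,20,0,0,0,42],[-0.2,-9.8,24.4,0,0,0,53],[-0.2,-9.8,24.4,-3,0,0,64],[-0.2,-9.8,24.4,-6,0,0,75],[-0.2,-9.8,24.4,-9,0,0,84],[-0.2,-9.8,24.4,-9,0,0,84],[-0.2,-9.8,24.4,-9,0,0,84]]]' 60
python3 - <<'E'
from h import *
import pickle
d=grab("wrist","w12",None,1.4); pickle.dump(d,open("w12.pkl","wb"))
E
```

```text
time_s: 21.38
position: [0.4443, 0.0442, 0.0921]
tool_rot: [[-0.223, -0.0, -0.975], [0.975, 0.0, -0.223], [0.0, -1.0, 0.0]]
ft_force: [0.2, 0.5, 0.3]
grip_width: 0.0339
```

View pics/w12.png

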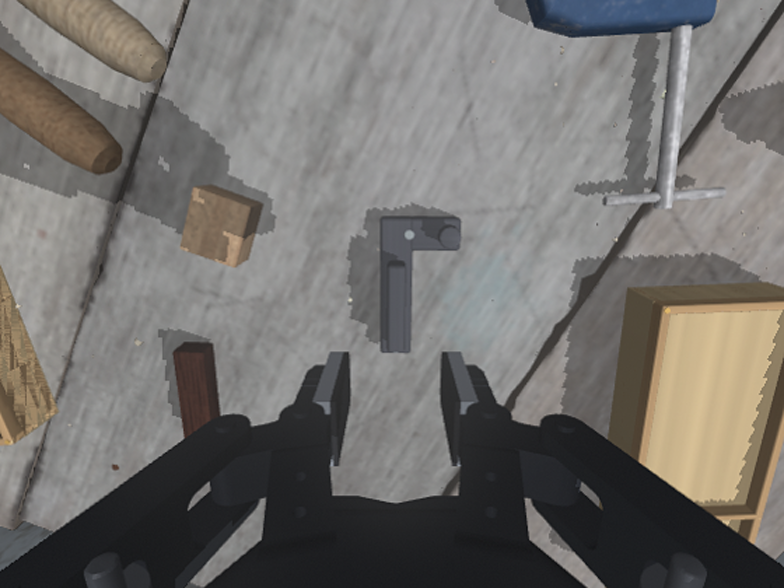

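Run:
```python
from h import *
import pickle
w=pickle.load(open("w12.pkl","rb"))
M=lambda a:np.array(a)/1000.
s=lambda P:(np.array(P)+.5)/1.4-.5
print(fit([(w,s([[381,218],[461,217],[461,249],[411,250],[410,351],[381,351]]),M([[48,9,10],[48,-35,10],[30,-35,10],[30,-9,10],[-32,-9,10],[-32,9,10]]))],[.44,.05,190]))
```

```text
(array([4.424000e-01, 4.380000e-02, 1.924949e+02]), array([[-1. , -1.5],
       [ 0.6, -0.4],
       [-0.7,  0.4],
       [ 1.1, -0.5],
       [ 0.5,  1.3],
       [-0.5,  1.2]]))
```

```bash
python3 -m inch '[[[-0.4,-0.15,0,-4,0,0,0],[-0.4,-0.15,0,-6.5,0,0,0],[-0.4,-0.15,0,-7.7,0,0,0],[-0.4,-0.15,0,-7.7,0,0,0],[-0.4,-0.15,0,-7.7,0,0,0]]]' 60;python3 -m inch '[[[-1,0,0,0,0,0,0],[-1,0,0,0,0,0,0],[-1,0,0,0,0,0,0],[-1,0,0,0,0,0,0]]]' 60; python3 -m inch '[[[-1,0,0,2,0,0,0],[-1,0,0,6,0,0,0],[-1,0,0,10,0,0,0],[-1,0,0,10,0,0,0]]]' 60
```

```text
time_s: 22.05
position: [0.4433, 0.0441, 0.0157]
tool_rot: [[-0.226, 0.002, -0.974], [0.974, -0.0, -0.226], [-0.001, -1.0, -0.002]]
ft_force: [-0.1, -0.7, -0.7]
grip_width: 0.0256
time_s: 22.55
position: [0.4431, 0.0442, 0.0158]
tool_rot: [[-0.226, 0.002, -0.974], [0.974, -0.0, -0.226], [-0.001, -1.0, -0.002]]
ft_force: [-1.0, 0.3, 7.1]
grip_width: 0.008
time_s: 23.05
position: [0.4439, 0.0441, 0.1174]
tool_rot: [[-0.226, 0.006, -0.974], [0.974, -0.001, -0.226], [-0.002, -1.0, -0.006]]
ft_force: [-0.9, -0.1, -0.8]
grip_width: 0.0081
```

```bash
python3 -m inch '[[[-1,1,5,0,0,0,2.8],[-1,2,10,0,0,0,2.8],[-1,3,15,0,0,0,2.8],[-1,3.4,17.6,0,0,0,2.8],[-1,3.4,17.6,-2,0,0,2.8],[-1,3.4,17.6,-4,0,0,2.8],[-1,3.4,17.6,-5,0,0,2.8],[-1,3.4,17.6,-5,0,0,2.8]]]' 60
python3 - <<'E'
from h import *
d=grab("wrist","w13",None,1.4)
E
```

```text
time_s: 24.05
position: [0.4763, 0.22, 0.0641]
tool_rot: [[-0.273, -0.002, -0.962], [0.962, -0.0, -0.273], [0.0, -1.0, 0.002]]
ft_force: [-0.1, -0.0, -0.6]
grip_width: 0.0078
```

View pics/w13.png

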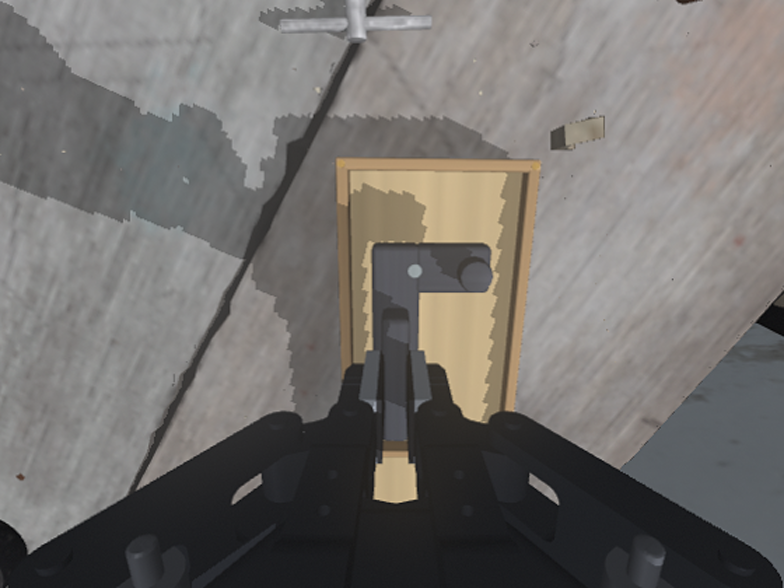

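Run:
```python
from h import *
d=grab("wrist","w14")
im=d["frame"][:,:,::-1].copy()
Rz=R.from_euler('z',15.53,degrees=True).as_matrix()
def poly(x0,x1,y0,y1,z,c):
    P=np.array([[x0,y0,z],[x1,y0,z],[x1,y1,z],[x0,y1,z]])/1000@Rz.T+[.4987,.2395,0]
    cv2.polylines(im,[np.int32(proj(d,P).round())],True,c,1)
poly(-105,105,-41,41,34,(0,0,255)); poly(-100,32,-36,36,34,(255,0,0)); poly(-100,32,-36,36,26,(0,255,0))
cv2.imwrite("pics/w14b.png",cv2.resize(im,None,fx=1.4,fy=1.4))
```

```text
(no output)
```

View pics/w14b.png

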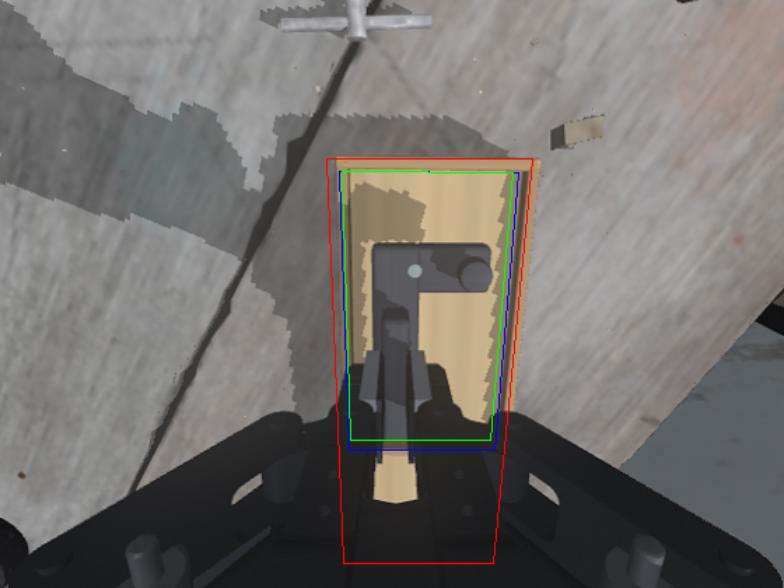

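```bash
python3 -m inch '[[[-1,-0.1,0.3,0,0,0,0],[-1,-0.1,0.3,-1,0,0,0],[-1,-0.1,0.3,-2,0,0,0],[-1,-0.1,0.3,-2,0,0,0],[-1,-0.1,0.3,-2,0,0,0]]]' 60
```

```text
time_s: 24.78
position: [0.4757, 0.2232, 0.0448]
tool_rot: [[-0.273, -0.0, -0.962], [0.962, -0.0, -0.273], [-0.0, -1.0, 0.0]]
ft_force: [0.3, 0.6, -0.8]
grip_width: 0.0078
```

```bash
python3 -m inch '[[[-1,0,0,-0.2,0,0,0],[-1,0,0,-0.3,0,0,0],[-1,0,0,-0.3,0,0,0]]]' 60;python3 -m inch '[[[-0.5,0,0,0,0,0,0],[-0.5,0,0,0,0,0,0],[-0.5,0,0,0,0,0,0],[-0.3,0,0,3,0,0,0],[0,0,0,8,0,0,0],[0,0,0,14,0,0,0],[0,0,0,14,0,0,0]]]'
python3 - <<'E'
from h import *
grab("wrist","w15",None,1.4)
E
```

```text
time_s: 25.15
position: [0.4757, 0.2232, 0.0419]
tool_rot: [[-0.273, 0.0, -0.962], [0.962, 0.0, -0.273], [-0.0, -1.0, -0.0]]
ft_force: [-0.4, -0.5, -1.3]
grip_width: 0.0078
time_s: 26.02
position: [0.4774, 0.2236, 0.186]
tool_rot: [[-0.274, 0.009, -0.962], [0.962, 0.002, -0.274], [-0.001, -1.0, -0.009]]
ft_force: [0.2, -0.5, -0.7]
grip_width: 0.0429
```

View pics/w15.png

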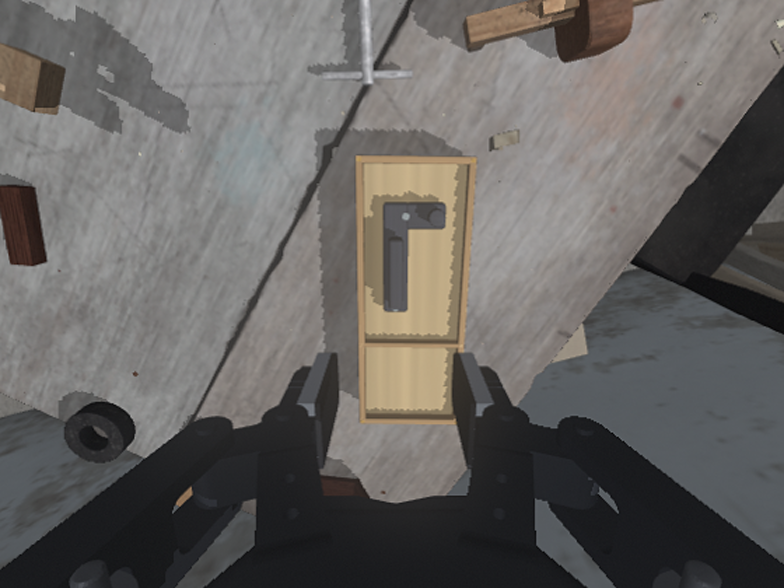

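```bash
python3 -m inch '[[[-0.1,1,-5,0,0,0,-5.8],[-0.1,2,-11,0,0,0,-5.8],[-0.1,3,-17,0,0,0,-5.8],[-0.1,4,-23,0,0,0,-5.8],[-0.1,5.25,-28.5,-3,0,0,-5.8],[-0.1,5.25,-28.5,-7,0,0,-5.8],[-0.1,5.25,-28.5,-9,0,0,-5.8],[-0.1,5.25,-28.5,-9,0,0,-5.8],[-0.1,5.25,-28.5,-9,0,0,-5.8]]]' 50
python3 - <<'E'
from h import *
import pickle
d=grab("wrist","w16",None,1.4); pickle.dump(d,open("w16.pkl","wb"))
E
```

```text
time_s: 27.2
position: [0.5283, -0.0617, 0.092]
tool_rot: [[-0.175, 0.0, -0.985], [0.985, -0.0, -0.175], [-0.0, -1.0, -0.0]]
ft_force: [0.4, -0.3, 0.3]
grip_width: 0.038
```

View pics/w16.png

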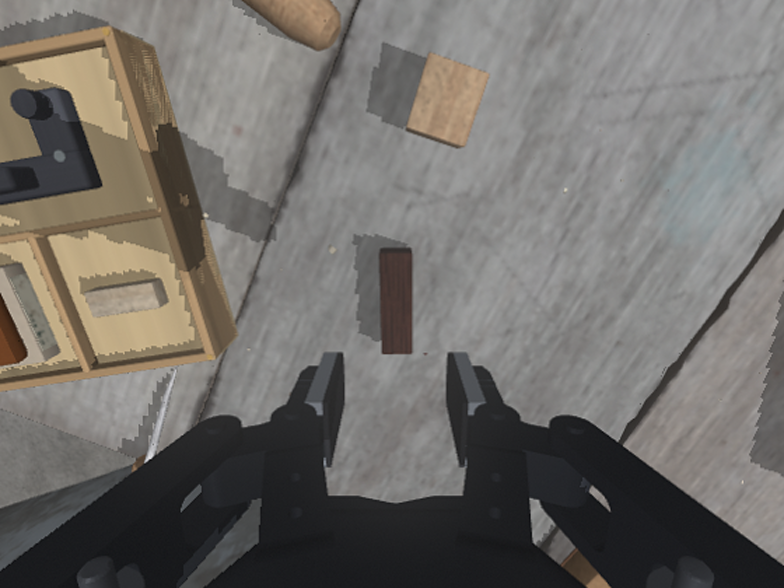

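Run:
```python
from h import *
import pickle
w=pickle.load(open("w16.pkl","rb"))
M=lambda a:np.array(a)/1000.
s=lambda P:(np.array(P)+.5)/1.4-.5
# model yaw 100: x = image right, y = CCW = image up
print(fit([(w,s([[412,256],[412,353],[381,353],[380,256]]),M([[9,30,15],[9,-30,15],[-9,-30,15],[-9,30,15]]))],[.528,-.06,100]))
```

```text
(array([ 5.278000e-01, -6.150000e-02,  1.003399e+02]), array([[ 0.6, -1.7],
       [ 0. ,  1.8],
       [-0. ,  1.9],
       [-0.5, -1.6]]))
```

```bash
python3 -m inch '[[[-0.1,0,0,-4,0,0,0],[-0.1,0,0,-7,0,0,0],[-0.1,0,0,-8.6,0,0,0],[-0.1,0,0,-8.6,0,0,0],[-0.1,0,0,-8.6,0,0,0]]]' 50;python3 -m inch '[[[-1,0,0,0,0,0,0],[-1,0,0,0,0,0,0],[-1,0,0,0,0,0,0],[-1,0,0,0,0,0,0],[-1,0,0,0,0,0,0]]]' 50; python3 -m inch '[[[-1,0,0,2,0,0,0],[-1,0,0,6,0,0,0],[-1,0,0,11,0,0,0],[-1,0,0,11,0,0,0]]]' 50
```

```text
time_s: 27.88
position: [0.5288, -0.0619, 0.0069]
tool_rot: [[-0.175, 0.002, -0.985], [0.985, -0.001, -0.175], [-0.001, -1.0, -0.002]]
ft_force: [0.6, 0.1, 1.2]
grip_width: 0.0388
time_s: 28.5
position: [0.5287, -0.0619, 0.007]
tool_rot: [[-0.175, 0.002, -0.985], [0.985, -0.001, -0.175], [-0.001, -1.0, -0.002]]
ft_force: [-1.0, 0.5, 5.7]
grip_width: 0.0162
time_s: 29.0
position: [0.5298, -0.0623, 0.1197]
tool_rot: [[-0.175, 0.008, -0.985], [0.985, -0.003, -0.175], [-0.004, -1.0, -0.007]]
ft_force: [0.9, -0.5, -0.5]
grip_width: 0.0162
```

```bash
python3 -m inch '[[[-1,0.5,5,0,0,0,-10],[-1,1,10,0,0,0,-20],[-1,1.5,15.5,0,0,0,-30],[-1,2,21,0,0,0,-40],[-1,2.5,26,0,0,0,-50],[-1,3.5,32.3,0,0,0,-60],[-1,3.5,32.3,0,0,0,-70],[-1,3.5,32.3,-2,0,0,-80],[-1,3.5,32.3,-5,0,0,-84.6],[-1,3.5,32.3,-6,0,0,-84.6],[-1,3.5,32.3,-6,0,0,-84.6],[-1,3.5,32.3,-6,0,0,-84.6]]]' 50
python3 - <<'E'
from h import *
d=grab("wrist","w17",None,1.4)
E
```

```text
time_s: 30.5
position: [0.5637, 0.2613, 0.0568]
tool_rot: [[0.964, 0.002, -0.268], [0.268, 0.0, 0.964], [0.002, -1.0, -0.0]]
ft_force: [0.6, 0.4, 0.5]
grip_width: 0.0161
```

View pics/w17.png

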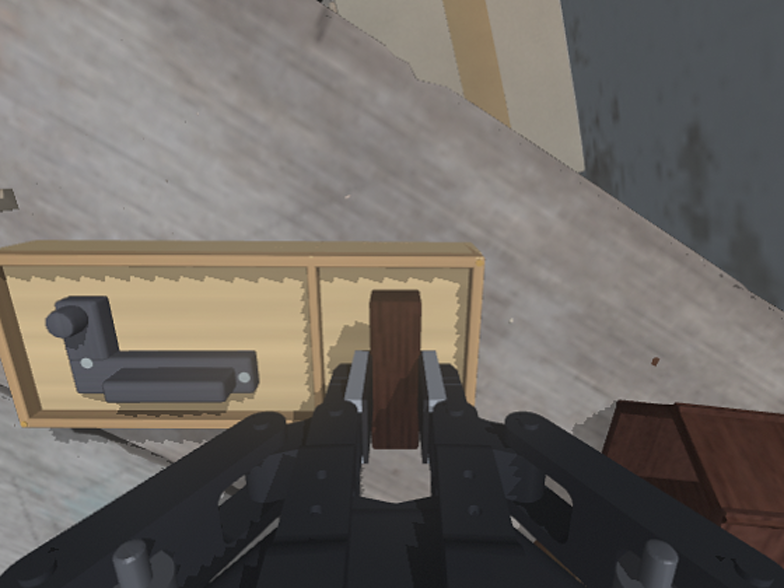

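Run:
```python
from h import *
d=grab("wrist"); im=d["frame"][:,:,::-1].copy()
s=lambda P:(np.array(P)+.5)/1.4-.5
M=lambda a:np.array(a)/1000.
p,r=fit([(d,s([[483,257],[24,426],[0,255]]),M([[105,41,34],[-105,-41,34],[-105,41,34]]))],[.498,.2425,15.5]); print(p,r.tolist())
def poly(p,x0,x1,y0,y1,z,c):
    Rz=R.from_euler('z',p[2],degrees=True).as_matrix()
    P=np.array([[x0,y0,z],[x1,y0,z],[x1,y1,z],[x0,y1,z]])/1000@Rz.T+[p[0],p[1],0]
    cv2.polylines(im,[np.int32(proj(d,P).round())],True,c,1)
poly(p,36,100,-36,36,26,(0,255,0)); poly(p,-105,105,-41,41,34,(0,0,255))
o=env.observe()["position"]; poly([o[0],o[1],15.5],-9,9,-30,30,1000*o[2]-7+15,(255,255,0))
cv2.imwrite("pics/w18.png",cv2.resize(im,None,fx=1.4,fy=1.4))
Rz=R.from_euler('z',p[2],degrees=True).as_matrix(); print((Rz@[.068,0,0])[:2]+p[:2],o)
```

```text
[ 0.5019  0.2423 14.8058] [[9.8, 2.4], [4.5, 1.8], [-13.8, 0.0]]
[0.56764223 0.25967697] [0.56361519 0.26126566 0.05679707]
```

View pics/w18.png

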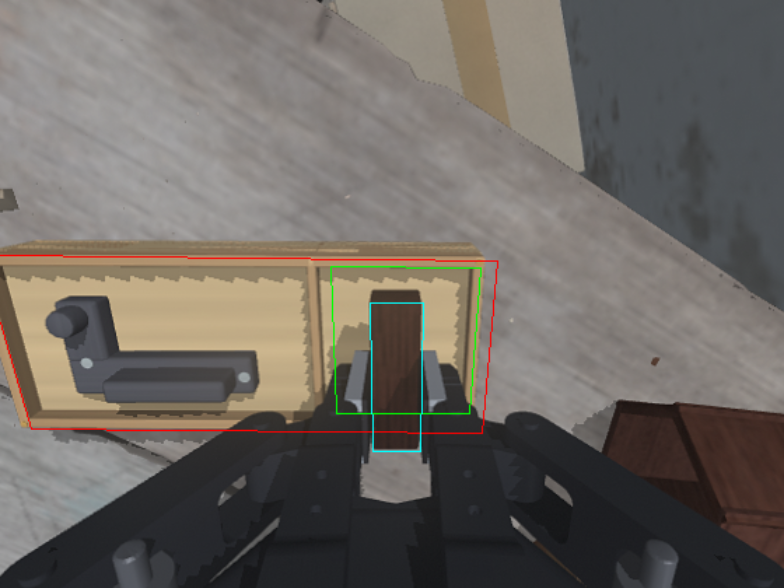

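Run:
```python
from h import *
d=grab("wrist"); im=d["frame"][:,:,::-1].copy()
s=lambda P:(np.array(P)+.5)/1.4-.5
M=lambda a:np.array(a)/1000.
p,r=fit([(d,s([[483,257],[24,426],[308,265],[318,265],[473,267]]),M([[105,41,34],[-105,-41,34],[32,36,34],[36,36,34],[100,36,34]]))],[.498,.2425,15.5]); print(p,r.tolist())
o=env.observe()["position"]
def poly(p,x0,x1,y0,y1,z,c):
    Rz=R.from_euler('z',p[2],degrees=True).as_matrix()
    P=np.array([[x0,y0,z],[x1,y0,z],[x1,y1,z],[x0,y1,z]])/1000@Rz.T+[p[0],p[1],0]
    cv2.polylines(im,[np.int32(proj(d,P).round())],True,c,1)
poly(p,36,100,-36,36,26,(0,255,0)); poly(p,-105,105,-41,41,34,(0,0,255))
poly([o[0],o[1],15.5],-9,9,-30,30,1000*o[2]-7,(255,255,0))
cv2.imwrite("pics/w19.png",cv2.resize(im,None,fx=1.4,fy=1.4))
Rz=R.from_euler('z',p[2],degrees=True).as_matrix(); print((Rz@[.068,0,0])[:2]+p[:2],o)
```

```text
[ 0.4975  0.2427 15.1582] [[2.6, -1.4], [-1.7, 0.6], [-0.7, 0.9], [-0.8, 0.9], [0.4, -0.0]]
[0.56313411 0.26048099] [0.5635246  0.26127792 0.05668627]
```

View pics/w19.png

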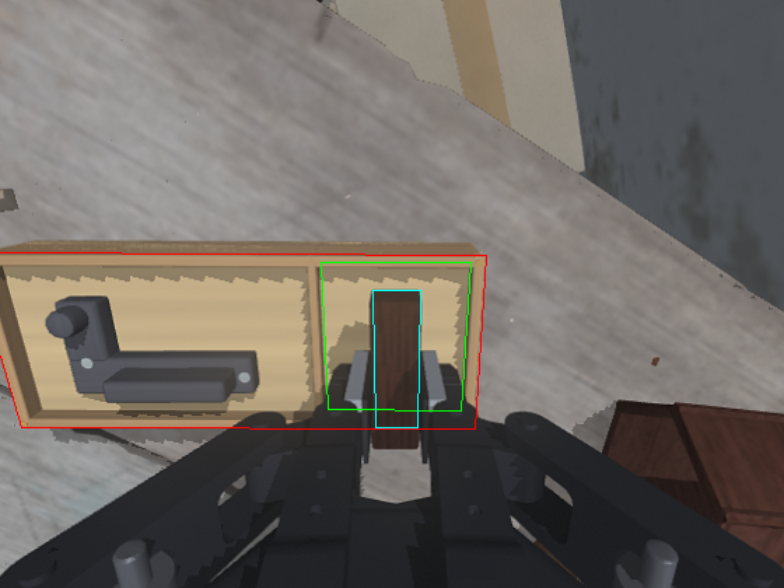

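```bash
python3 -m inch '[[[-1,0,-0.05,-1,0,0,0],[-1,0,-0.05,-1.8,0,0,0],[-1,0,-0.05,-2.1,0,0,0],[-1,0,-0.05,-2.1,0,0,0],[-1,0,-0.05,-2.1,0,0,0]]]' 50
```

```text
time_s: 31.28
position: [0.5633, 0.2608, 0.035]
tool_rot: [[0.964, 0.0, -0.267], [0.267, 0.0, 0.964], [0.0, -1.0, 0.0]]
ft_force: [0.5, -0.3, -0.7]
grip_width: 0.0164
```

```bash
python3 -m inch '[[[-1,0,0,-0.15,0,0,0],[-1,0,0,-0.2,0,0,0],[-1,0,0,-0.2,0,0,0]]]' 50;python3 -m inch '[[[-0.4,0,0,0,0,0,0],[-0.4,0,0,0,0,0,0],[-0.4,0,0,0,0,0,0],[-0.4,0,0,2,0,0,0],[-0.4,0,0,7,0,0,0],[-0.4,0,0,13,0,0,0],[-0.4,-5,-3,17,0,0,0],[-0.4,-5,-8,17,0,0,0],[-0.4,-5,-13,17,0,0,0],[-0.4,-5,-18,17,0,0,0],[-0.4,-5,-18,17,0,0,0],[-0.4,-5,-18,17,0,0,0]]]'
python3 - <<'E'
from h import *
grab("wrist","wf",None,1.4); grab("side","sf",None,1.4)
E
```

```text
time_s: 31.65
position: [0.5632, 0.2607, 0.033]
tool_rot: [[0.964, 0.0, -0.267], [0.267, 0.0, 0.964], [0.0, -1.0, -0.0]]
ft_force: [-1.0, -0.1, 1.0]
grip_width: 0.0164
time_s: 33.15
position: [0.5131, 0.081, 0.2029]
tool_rot: [[0.964, 0.0, -0.266], [0.266, 0.0, 0.964], [0.0, -1.0, 0.0]]
ft_force: [0.9, 0.7, 0.2]
grip_width: 0.0256
```

View pics/wf.png

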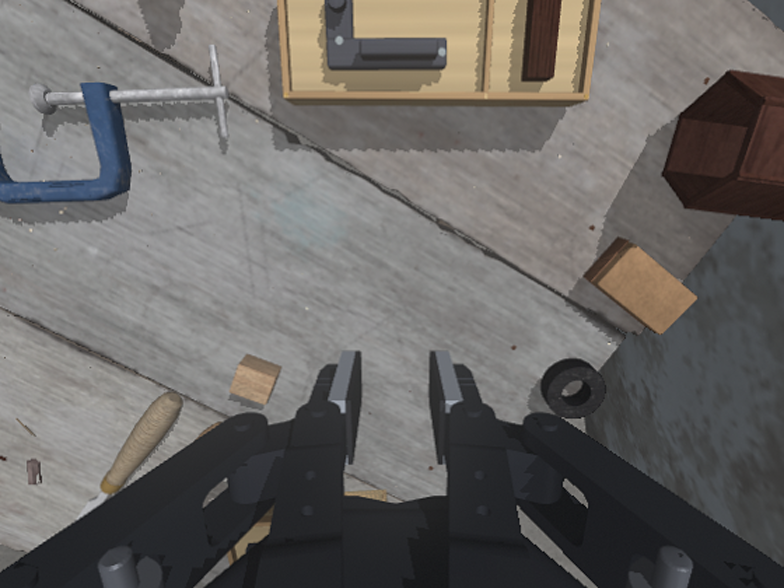

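View pics/sf.png

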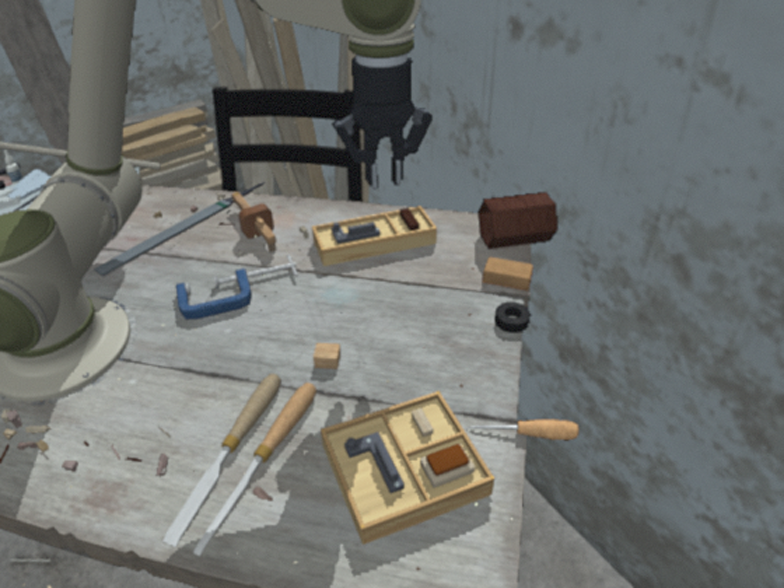

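```bash
python3 -m inch '[[[-0.4,2,6,0,0,0,0],[-0.4,2,6,0,0,0,0],[-0.4,2,6,0,0,0,0],[-0.4,2,6,0,0,0,0]]]'
python3 - <<'E'
from h import *
grab("wrist","wg",(150,0,560,260),1.9)
E
```

```text
time_s: 33.75
position: [0.5329, 0.1403, 0.2028]
tool_rot: [[0.964, -0.0, -0.266], [0.266, -0.0, 0.964], [-0.0, -1.0, -0.0]]
ft_force: [-0.5, 0.4, 0.6]
grip_width: 0.0255
```

View pics/wg.png

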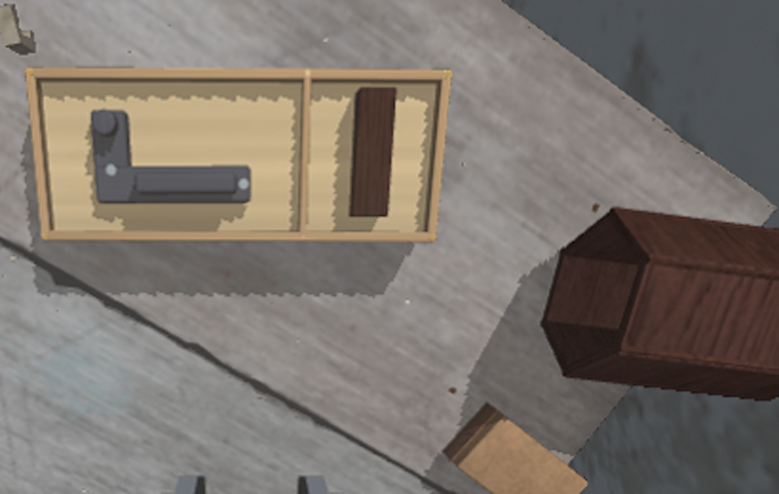

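The picture shows the right arm (leg end at about 245,185) and the dark block (352–395, 88–215) both lying flat inside their pockets with clearance to the walls. The gripper is well clear.

```bash
python3 -c "
from rig import env
print(env.close_job())"
```

```text
the job is handed in; nothing more can be done
None
```

Both kits are made up and the job is handed in, at about 34 s on the robot's clock.

- **Square tray:** the left-hand arm is in the long pocket. The rosin cake and the bridge blank are in the two small pockets, one in each.
- **Narrow tray:** the right-hand arm is in the long pocket and the dark block is in the small one.

I placed them in the order you listed. In the last wrist and side pictures all five lie flat, same side up, clear of the pocket walls and released. The pale spare block was never touched and looks unmoved. The gripper is about 20 cm up, away from everything. No force reading printed at the end of a move passed about 8 N.

Two measurements disagreed along the way:

- **Narrow tray:** my first position for it, from the top camera, was about 3 mm off from the wrist camera view. I corrected for that before placing the right-hand arm and the block.
- **Tray fit:** one fit of that tray was wrong because I marked a corner that was outside the picture. I redid it, and it then agreed to about 1 mm.

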